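Close the gap between tube rack and block heater

ROBOT

A 6-joint arm with a two-finger parallel gripper is mounted at the origin on the work surface. World frame = base frame: x ahead of the robot, y to its left, z up, the work surface at z = 0. Lengths are in mm, angles in rad, forces in N, time in s.
With the tool pointing down it reaches from about 225 to 875 mm from the base axis. Payload 3.4 kg.
Tool frame: the origin (TCP) lies at the very end of the fingers, on their centre line; the grasp point (between the pads) lies env.tcp_to_grasp behind it (env.tcp_to_grasp is the distance from the TCP to the grasp point, in mm); x points along the fingers, y is the direction in which the jaws open and shut, and the axes are right-handed (so a half turn about x gives the same grasp; the last joint's range is limited). The gripper opens to 85 mm and grips with 20 to 120 N. Pads are 22 mm wide; open, the fingers measure 114 mm over their backs; the gripper's body (76 mm by 85 mm) begins 54 mm behind the grasp point. The pads swing forward as they close: fully open they stand 13 mm farther back than shut.
Start: joints at [1.035, 0.276, 1.505, -0, 1.361, -0.121], TCP at [231.749, 526.265, 231.328] pointing down, gripper open.
Joint ranges: [-2.89, 2.89], [-0.75, 2.08], [0.22, 2.7], [-1.18, 4.32], [0.11, 2.71], [-2.7, 2.7]. Speed limits (rad/s): [2.57, 2.57, 3.14, 3.14, 3.14, 3.14].

INTERFACE

Orientations are given as a unit quaternion [w, x, y, z].
In Python, from station import env gives the robot as it stands. Calls block until the motion is done:
- env.move_to(position, orientation): joint-space move of the TCP to a pose.
- env.move_l(position, frame=None, speed=150): straight line of the TCP; frame=None keeps the orientation; speed is the mean speed in mm/s.
- env.set_joints(angles): joint-space move.
- env.open() and env.close_gripper(): open the fingers fully, or close them until they stop; the grip force is fixed at half the most.
- env.sleep(seconds).
- env.inverse_kinematics(position, orientation): joint angles nearest the present ones, or None.
- env.sense(): the state.
- env.grab_frame(name): name is "scene" or "top" or "wrist"; returns the picture (384x512x3 uint8, red, green, blue); there is no depth.
- env.calibration(name): a dict with "intrinsics" (3x3 intrinsics, pixels), "T" (4x4, takes a point from camera to world coordinates). Camera axes: x right, y down, z forward; pixel columns grow to the right and rows downward; lengths in mm; the calibration is good to about 2 mm. A picture is of the moment at which its call begins: read the wrist's pose just before it. calibration takes no time and is no camera call; for the wrist camera it gives the pose at the moment of the call.
A pose or a line that the arm cannot do raises env.Unreachable and nothing moves.
- env.finish_job(): hands the job in, once; it reports no verdict.
The state is a dict: "time": time; "joint_pos": joint angles; "joint_vel": joint speeds; "effort": joint torques, N m; "ee_pos": TCP position; "ee_rot": TCP orientation; "contact_force": force on the tool from outside, world axes, zero at the start; "moment": the same for the moment, N m; "finger_gap": opening from 0.0 (shut) to 1.0 (fully open).
Only numpy, scipy, OpenCV 4.12 (cv2) and the standard library are available. Lean on these libraries where they do the work, as an engineer would, in place of code of your own. Each camera call takes 0.05 s, during which the arm holds its last target.

TASK

Slide the loose wooden tube rack up to the block heater until its long side lies flush against the heater's side with no gap, and the ends of the two line up, so that tubes can be moved straight across. Keep the rack flat on the bench while it slides, neither lifted nor tipped, leave the other loose things where they are, and let go of the rack at the end.

Things in the scene. Friction and masses are not known exactly. Their poses are not given: they have to be found in the camera images.
- heater: grey dry-block heater, screwed down, left or right of the rack: box 150 mm along its x, 130 mm along its y, 70 mm high, aluminium block with holes on top. Origin: centre of underside. Its x points away from the robot within 0.25 rad. The rack butts against a flat side at y = +65 or -65 mm. A 3 mm high steel tab sticks out 18 mm at the middle of each end (x = +/-75 mm).
- rack: loose wooden tube rack: solid block 150 mm along its x, 66 mm along its y, 50 mm high, with capped tubes up to 75 mm; 0.3 to 0.65 kg, slides under 2 to 8 N. Origin: centre of underside. Its x points away from the robot within 0.4 rad; same either way round. Starts 3 to 22 cm from the heater. Docked, its centre is 98 mm from the heater's along the heater's y, and 0 along its x.
- dishes: bystander, loose, to be left alone: stack of two covered culture dishes, 80 mm across, 32 mm high, in front of the heater. Origin: centre of its underside.
- jar: bystander, loose, to be left alone: amber glass jar, 68 mm across, 95 mm high. Origin: centre of its underside.
- bottle: bystander, loose, to be left alone: white plastic bottle, 60 mm across, 130 mm high. Origin: centre of its underside.
- bowl: bystander, loose, to be left alone: white ceramic bowl, 110 mm across, 45 mm high. Origin: centre of its underside.
- marker: bystander, loose, to be left alone: black marker pen lying roughly along y, 147 mm long, 14 mm thick. Origin: centre of its underside.
- tray: bystander, loose, to be left alone: yellow open tray with a dish and a pencil, 130 x 100 x 40 mm. Origin: centre of its underside.

How it is judged:
By the outcome, as a careful person would: the job done as asked, in the order asked, and still so for the second after the job is handed in, with the robot touching nothing.
It also fails if it takes over 67 s, if anything falls off the work surface, if the arm or the gripper's body presses on something with over 40 N, if the wrist force passes 120 N, or if a joint passes its speed limit or range.

## Working session

There is one attempt and no reset: what is moved stays moved. The work goes in short steps, each a Python script; the robot and the scene stay as the last script left them, time stands still between calls to the robot, and variables do not carry over. Pictures are saved under pics/ and viewed, and the job is handed in when it is done.

```bash
ls; mkdir -p pics
python3 - <<'E'
from station import env
import cv2
for n in ["scene","top","wrist"]:
    c=env.calibration(n);im=env.grab_frame(n);cv2.imwrite(f"pics/{n}0.png",im[:,:,::-1]);print(n,c)
print(env.sense(),env.tcp_to_grasp)
E
```

```text
pics
scene {'intrinsics': array([[365.32991281,   0.        , 259.16219145],
       [  0.        , 365.32991281, 191.82108346],
       [  0.        ,   0.        ,   1.        ]]), 'T': array([[ 2.23847646e-01,  5.30750206e-01, -8.17432842e-01,
         1.52721480e+03],
       [ 9.74486494e-01, -1.07787458e-01,  1.96870353e-01,
        -2.09862425e+02],
       [ 1.63799719e-02, -8.40646229e-01, -5.41336876e-01,
         6.57401279e+02],
       [ 0.00000000e+00,  0.00000000e+00,  0.00000000e+00,
         1.00000000e+00]])}
top {'intrinsics': array([[439.95447014,   0.        , 261.82491331],
       [  0.        , 439.95447014, 195.59514913],
       [  0.        ,   0.        ,   1.        ]]), 'T': array([[-1.70117206e-02, -9.94628391e-01,  1.02102719e-01,
         4.55199447e+02],
       [-9.99503387e-01,  1.96259012e-02,  2.46536643e-02,
        -1.36082881e+01],
       [-2.65250923e-02, -1.01632612e-01, -9.94468316e-01,
         1.25498456e+03],
       [ 0.00000000e+00,  0.00000000e+00,  0.00000000e+00,
         1.00000000e+00]])}
wrist {'intrinsics': array([[281.30382887,   0.    
[... 459 characters left out ...]
0000e+00]])}
{'time': 0.15, 'joint_pos': array([ 1.03498551e+00,  2.76460059e-01,  1.50579778e+00,  1.28099200e-06,
        1.36069726e+00, -1.21010226e-01]), 'joint_vel': array([-0.00141137, -0.00153446, -0.0014342 ,  0.00051802, -0.0015288 ,
        0.00078552]), 'effort': array([ 2.08831079e-03, -4.17145550e+01, -2.46033168e+01,  1.54959753e-05,
        7.63895048e-03,  2.41972663e-05]), 'ee_pos': array([231.54899566, 525.91345863, 230.65028556]), 'ee_rot': array([ 0.69179719,  0.14514928,  0.69210877, -0.1460609 ]), 'contact_force': array([ 0.38885526, -0.90713842, -0.08258203]), 'moment': array([ 0.01123442, -0.0028237 , -0.00417753]), 'finger_gap': 1.001260282440059} 18.700000000000003
```

View pics/top0.png

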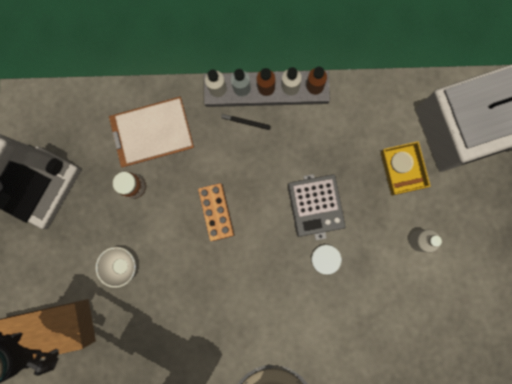

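View pics/scene0.png

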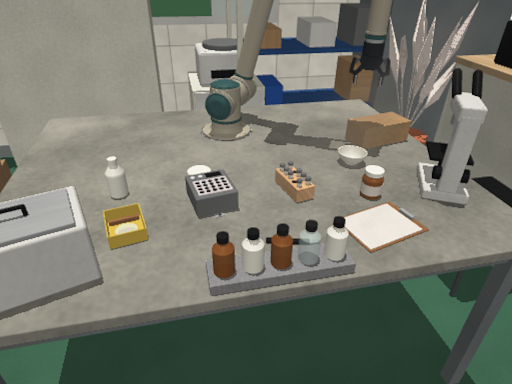

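The top view shows the rack at about (215,212), left of the heater at (317,206). The dishes are at (327,260), in front of the heater. Next I'll get rough positions, then a closer look with the wrist camera.

```bash
cat > h.py <<'E'
import numpy as np, cv2
from scipy.spatial.transform import Rotation as R
from station import env
def ray(c,u,v,z):
    K,T=c["intrinsics"],c["T"]; d=T[:3,:3]@np.linalg.solve(K,[u,v,1]); o=T[:3,3]
    return o+d*(z-o[2])/d[2]
def proj(c,P):
    P=np.atleast_2d(np.asarray(P,float)); T=np.linalg.inv(c["T"]); q=(T[:3,:3]@P.T).T+T[:3,3]
    p=(c["intrinsics"]@q.T).T; return p[:,:2]/p[:,2:]
def down(a):  # tool x down, jaw (tool y) along world angle a
    x=np.array([0,0,-1.]);y=np.array([np.cos(a),np.sin(a),0]);z=np.cross(x,y)
    q=R.from_matrix(np.c_[x,y,z]).as_quat(); return np.array([q[3],q[0],q[1],q[2]])
E
python3 - <<'E'
from h import *
import h
c=env.calibration("top")
for n,u,v,z in [("rackc",215,212,50),("r1",199,188,50),("r2",221,183,50),("r3",233,235,50),("r4",210,241,50),("h1",289,183,70),("h2",336,176,70),("h3",344,230,70),("h4",298,236,70),("dish",327,260,32),("jar",123,183,95)]:
    print(n,ray(c,u,v,z).round(0))
s=env.sense();w,x,y,zz=s["ee_rot"];print(R.from_quat([x,y,zz,w]).as_matrix().round(2))
for a in (-np.pi/2,np.pi/2):
    print(env.inverse_kinematics([480,40,300],h.down(a)))
im=cv2.imread("pics/top0.png")[160:290,180:370];cv2.imwrite("pics/topz.png",cv2.resize(im,None,fx=4,fy=4,interpolation=cv2.INTER_CUBIC))
E
```

```text
rackc [536. 146.  50.]
r1 [603. 190.  50.]
r2 [616. 129.  50.]
r3 [472.  97.  50.]
r4 [457. 160.  50.]
h1 [610. -59.  70.]
h2 [ 626. -186.   70.]
h3 [ 480. -202.   70.]
h4 [466. -79.  70.]
dish [ 400. -159.   32.]
jar [616. 387.  95.]
[[-0.    0.4   0.92]
 [-0.    0.92 -0.4 ]
 [-1.   -0.   -0.  ]]
[-6.14459258e-02  1.00012533e-01  1.56283744e+00 -4.44089210e-16
  1.47874268e+00  1.50935040e+00]
[-6.14459258e-02  1.00012533e-01  1.56283744e+00 -4.44089210e-16
  1.47874268e+00 -1.63224225e+00]
```

View pics/topz.png

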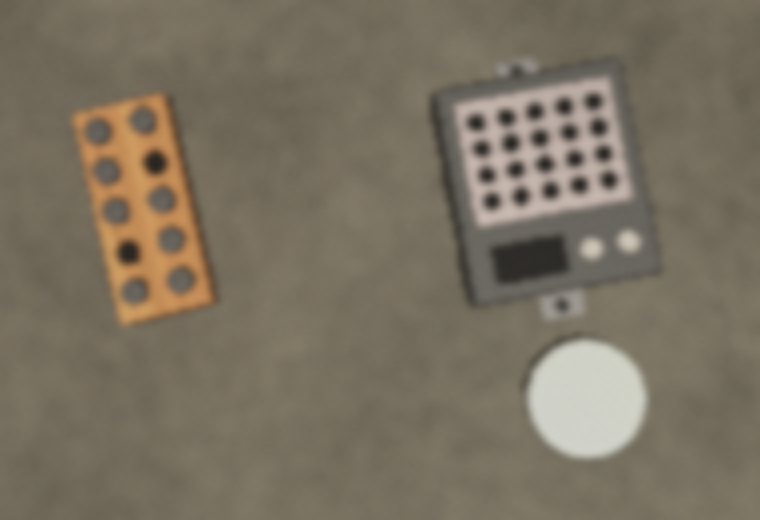

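Run:
```python
from h import *
import h,pickle
env.move_to([525,5,250],h.down(np.pi/2)); env.sleep(0.3)
c=env.calibration("wrist");im=env.grab_frame("wrist");cv2.imwrite("pics/w1.png",im[:,:,::-1]);pickle.dump(c,open("w1.pkl","wb"))
print(env.sense()["time"],env.sense()["ee_pos"])
cv2.imwrite("pics/w1z.png",cv2.resize(im[:,:,::-1],(800,600),interpolation=cv2.INTER_CUBIC))
```

```text
2.6417 [524.99648842   5.35446084 249.98627648]
```

View pics/w1z.png

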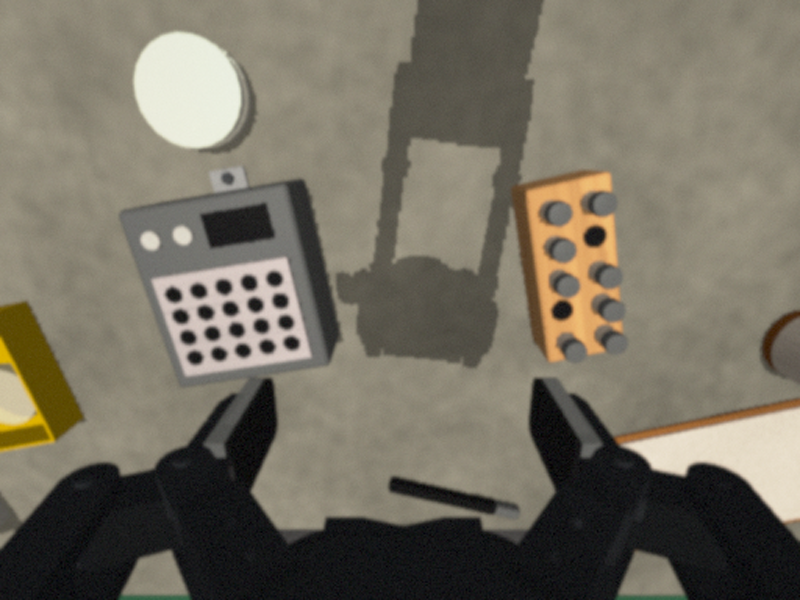

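The wrist view shows the heater on the left, with top corners near (121,212), (288,182), (328,363) and (183,386). The rack is on the right, around (516,187) to (625,350). I'll zoom in on the corners.

Run:
```python
from h import *
im=cv2.imread("pics/w1.png")
# orig crop: heater x70-225,y105-255 ; rack x320-410,y100-240
a=cv2.resize(im[105:255,70:225],None,fx=4,fy=4,interpolation=cv2.INTER_CUBIC);cv2.imwrite("pics/w1h.png",a)
a=cv2.resize(im[100:245,320:420],None,fx=4,fy=4,interpolation=cv2.INTER_CUBIC);cv2.imwrite("pics/w1r.png",a)
```

```text
(no output)
```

View pics/w1h.png

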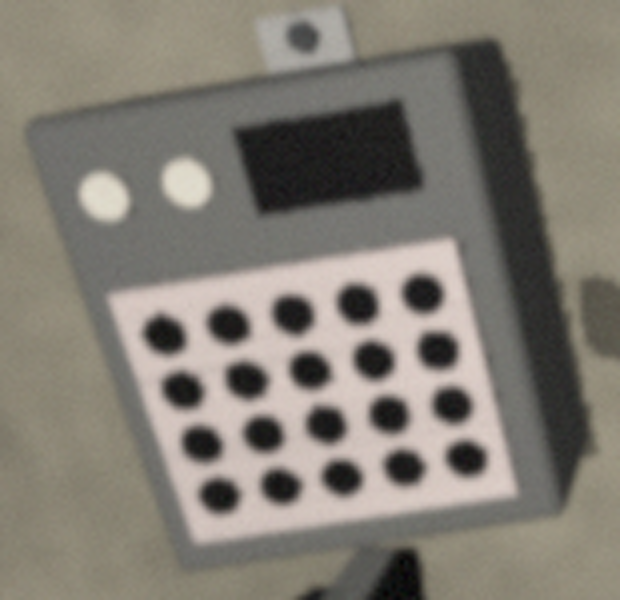

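View pics/w1r.png

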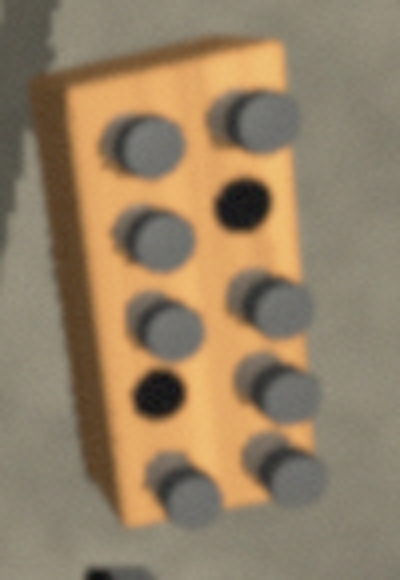

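```bash
cat >> h.py <<'E'
from scipy.optimize import least_squares
def box(p,pts):
    x,y,t=p; c,s=np.cos(t),np.sin(t); pts=np.asarray(pts,float)
    return np.c_[x+c*pts[:,0]-s*pts[:,1], y+s*pts[:,0]+c*pts[:,1], pts[:,2]]
def fit(c,pts,px,p0,off=False):
    px=np.asarray(px,float)
    r=least_squares(lambda p:(proj(c,box(p,pts))-px).ravel(),p0,x_scale=[100,100,1],loss="soft_l1")
    return r.x,(proj(c,box(r.x,pts))-px)
E
python3 - <<'E'
from h import *
import pickle
c=pickle.load(open("w1.pkl","rb"))
s=lambda q,o:np.array(q)/4+np.array(o)-.375
hp=s([(30,123),(458,52),(562,513),(182,566),(497,42),(590,452)],(70,105))
# near end x=-75; right in image = +y
H=[(-75,-65,70),(-75,65,70),(75,65,70),(75,-65,70),(-75,65,0),(75,65,0)]
rp=s([(68,88),(284,42),(127,526),(32,75),(88,475)],(320,100))
Rk=[(-75,-33,50),(-75,33,50),(75,-33,50),(-75,-33,0),(75,-33,0)]
for n,pt,px,p0 in(("heater",H,hp,(546,-131,.15)),("rack",Rk,rp,(537,144,.2))):
    p,r=fit(c,pt,px,p0);print(n,p.round(3));print(r.round(1).tolist())
    ct=env.calibration("top");print((proj(ct,box(p,pt))).round(0).tolist())
E
```

```text
heater [ 5.50281e+02 -1.29828e+02  1.49000e-01]
[[-4.5, -0.2], [-0.0, 0.1], [0.6, 4.1], [-2.3, 4.1], [3.1, -0.8], [0.9, -2.3]]
[[345.0, 228.0], [297.0, 236.0], [287.0, 181.0], [335.0, 173.0], [296.0, 236.0], [287.0, 184.0]]
rack [5.38182e+02 1.48397e+02 2.22000e-01]
[[-0.1, 0.2], [1.7, -1.0], [0.2, 1.5], [-0.9, 0.5], [-0.5, -0.7]]
[[232.0, 235.0], [209.0, 241.0], [220.0, 182.0], [234.0, 235.0], [222.0, 184.0]]
```

```bash
python3 - <<'E'
from h import *
import pickle
c=pickle.load(open("w1.pkl","rb"))
s=lambda q,o:np.array(q)/4+np.array(o)-.375
hp=s([(30,123),(458,52),(562,513),(182,566),(497,42),(590,452)],(70,105))
H=np.array([(-75,-65,1),(-75,65,1),(75,65,1),(75,-65,1),(-75,65,0),(75,65,0)])
rp=s([(68,88),(284,42),(127,526),(32,75),(88,475)],(320,100))
Rk=np.array([(-75,-33,1),(-75,33,1),(75,-33,1),(-75,-33,0),(75,-33,0)])
for n,pt,px,p0 in(("heater",H,hp,(546,-131,.15,70,0)),("rack",Rk,rp,(537,144,.2,50,0))):
  for free in ("hz","h"):
    def f(p):
        b=box(p[:3],pt); b[:,2]=b[:,2]*p[3]+(p[4] if free=="hz" else 0)
        return (proj(c,b)-px).ravel()
    r=least_squares(f,p0,x_scale=[100,100,1,50,50]);print(n,free,r.x.round(3),r.fun.round(1))
E
python3 - <<'E'
from h import *
im=cv2.imread("pics/w1.png")
E
```

```text
heater hz [ 5.51298e+02 -1.32346e+02  1.54000e-01  5.20040e+01  5.94000e+00] [-0.2 -0.4  0.1  0.1  0.4  0.3  0.6  0.3  0.   0.  -1.1 -0.4]
heater h [ 5.51877e+02 -1.33090e+02  1.53000e-01  5.65710e+01  0.00000e+00] [-0.  -0.1 -0.1  0.6  0.   0.2  0.6  0.2  0.5  0.2 -1.  -1.5]
rack hz [5.38759e+02 1.49577e+02 2.20000e-01 4.40180e+01 1.73000e-01] [-0.3  0.2  0.5 -0.6 -0.5 -0.1  0.1  0.8  0.1 -0.3]
rack h [5.38779e+02 1.49612e+02 2.20000e-01 4.41140e+01 0.00000e+00] [-0.3  0.2  0.5 -0.6 -0.5 -0.1  0.1  0.8  0.1 -0.4]
```

The visible bodies fit at sub-pixel level as slightly lower boxes. Heater: about (551.7, -132.8, yaw 0.153). Rack: about (538.8, 149.6, yaw 0.22). The plan is to grip the rack across its width, slide and rotate it so it is aligned with a 45 mm gap, then release. I'll then push it home with the two open fingers on its far long side.

Run:
```python
from h import *
import h,pickle
rk=np.array([538.7,149.3]);a=.22
q=h.down(np.pi/2+a)
env.move_to([*rk,130],q)
for z in (60,10): env.move_l([*rk,z],speed=100)
print(env.sense()["contact_force"].round(1))
env.close_gripper()
s=env.sense();print(s["time"],s["finger_gap"],s["contact_force"].round(1),s["ee_pos"].round(1))
im=env.grab_frame("wrist");cv2.imwrite("pics/g1.png",im[:,:,::-1])
im=env.grab_frame("scene");cv2.imwrite("pics/g1s.png",cv2.resize(im[:,:,::-1][100:260,150:400],None,fx=3,fy=3,interpolation=cv2.INTER_CUBIC))
```

```text
[-0.3 -0.1  0.1]
5.2333 0.7633435643970493 [ 0.3 -1.8  5.8] [540.  148.7  11.4]
```

View pics/g1.png

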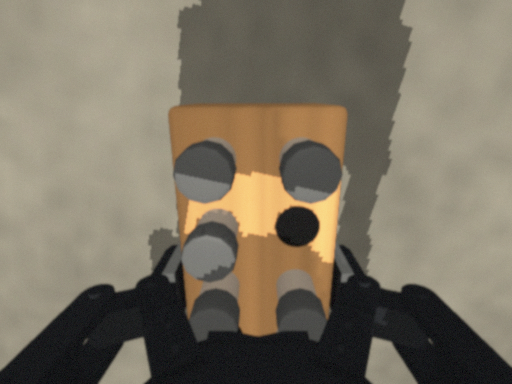

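View pics/g1s.png

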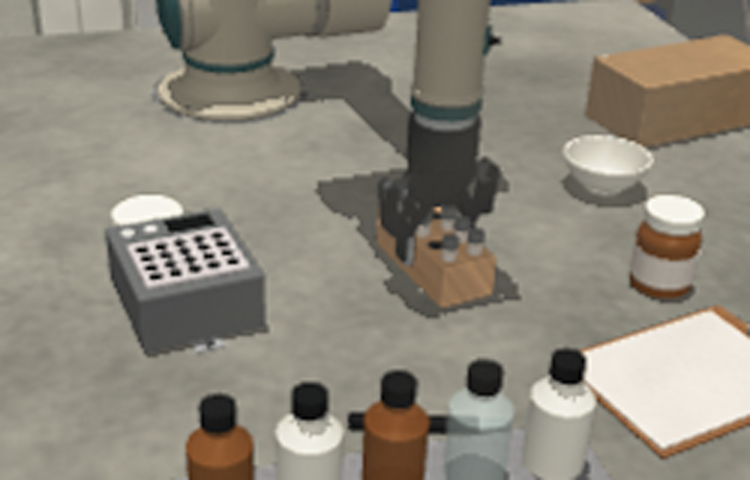

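Run:
```python
from h import *
import h,pickle
hx,hy,ha=551.7,-132.8,.153
t=np.array([hx,hy])+143*np.array([-np.sin(ha),np.cos(ha)])
print(t)
env.move_l([*t,10.5],frame=h.down(np.pi/2+ha),speed=60)
s=env.sense();print(s["time"],s["finger_gap"],s["contact_force"].round(1),s["ee_pos"].round(1))
env.open()
s=env.sense();print(s["time"],s["contact_force"].round(1),s["ee_pos"].round(1))
env.move_l([*t,130],speed=120)
env.move_to([t[0]-5,-35,250],h.down(np.pi/2));env.sleep(.3)
c=env.calibration("wrist");im=env.grab_frame("wrist");cv2.imwrite("pics/w2.png",im[:,:,::-1]);pickle.dump(c,open("w2.pkl","wb"))
print(env.sense()["time"])
cv2.imwrite("pics/w2z.png",cv2.resize(im[60:270,90:370,::-1],None,fx=2.8,fy=2.8,interpolation=cv2.INTER_CUBIC))
```

```text
[529.90626106   8.52951901]
7.8333 0.7656890118867482 [0.3 5.7 3.8] [531.   10.3  11.5]
8.175 [ 1.2  0.2 -0.2] [529.8   8.4  10.5]
10.25
```

View pics/w2z.png

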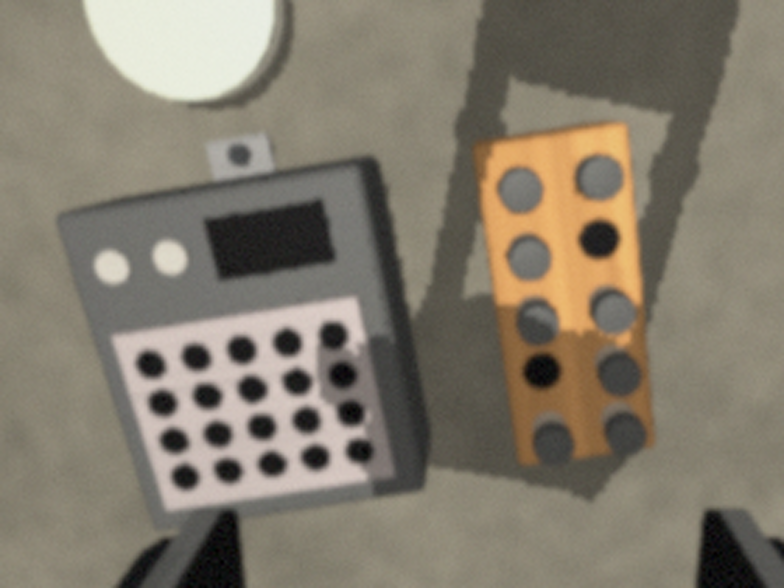

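Run:
```python
from h import *
im=cv2.imread("pics/w2.png")
cv2.imwrite("pics/w2h.png",cv2.resize(im[105:255,100:250],None,fx=4,fy=4,interpolation=cv2.INTER_CUBIC))
cv2.imwrite("pics/w2r.png",cv2.resize(im[95:235,250:335],None,fx=4,fy=4,interpolation=cv2.INTER_CUBIC))
```

```text
(no output)
```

View pics/w2h.png

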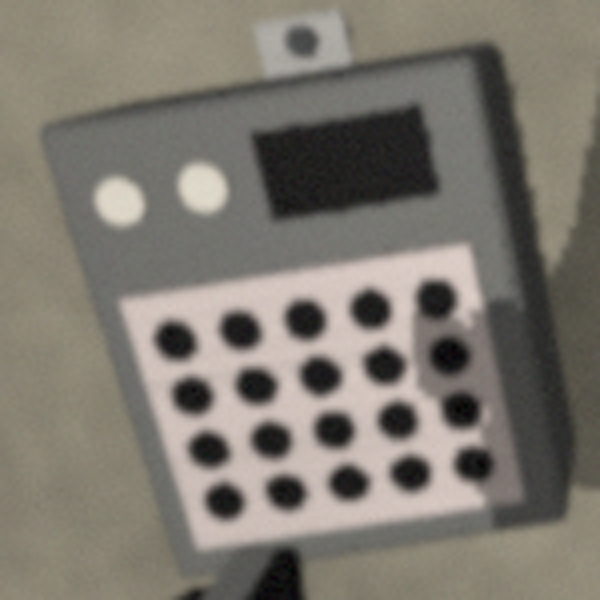

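View pics/w2r.png

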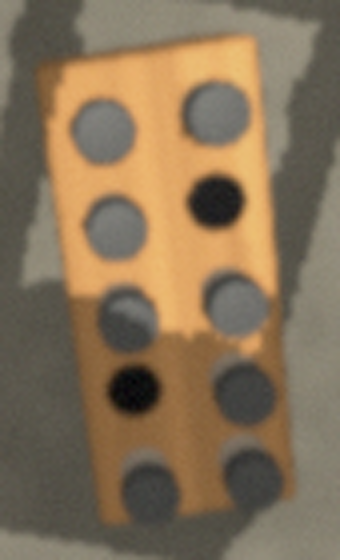

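```bash
cat > f2.py <<'E'
from h import *
def fitbox(c,hp,rp,rk_pts,hpts=None):
    H=np.array([(-75,-65,56),(-75,65,56),(75,65,56),(75,-65,56)] if hpts is None else hpts,float)
    out=[]
    for n,pt,px,p0 in(("heater",H,hp,(551,-131,.15,0)),("rack",np.array(rk_pts,float),rp,(530,10,.15,0))):
        def f(p):
            b=box(p[:3],pt); b[:,2]+=p[3]; return (proj(c,b)-px).ravel()
        r=least_squares(f,p0,x_scale=[100,100,1,50]);print(n,r.x.round(3),r.fun.round(1)); out.append(r.x)
    h,r=out; d=r[:2]-h[:2]; ca,sa=np.cos(h[2]),np.sin(h[2])
    print("rel x,y,yaw",ca*d[0]+sa*d[1],-sa*d[0]+ca*d[1],r[2]-h[2])
E
python3 - <<'E'
from f2 import *
import pickle
c=pickle.load(open("w2.pkl","rb"))
s=lambda q,o:np.array(q)/4+np.array(o)-.375
hp=s([(48,135),(475,60),(566,522),(185,575)],(100,105))
rp=s([(42,66),(256,37),(293,492),(104,523)],(250,95))
fitbox(c,hp,rp,[(-75,-33,45),(-75,33,45),(75,33,45),(75,-33,45)])
E
```

```text
heater [ 5.53160e+02 -1.32273e+02  1.59000e-01 -2.42000e-01] [-0.4 -0.4  0.1  0.6 -0.  -0.3  0.4  0.2]
rack [ 5.29458e+02  1.14390e+01  1.45000e-01 -3.41100e+00] [-0.6  0.7  0.6 -0.2  0.5  0.4 -0.5 -0.9]
rel x,y,yaw -0.6212752853274992 145.6523259462454 -0.014271716452525951
```

The rack now sits at x offset -0.6 mm, yaw -0.014, with about 48 mm left to go. I'll push low down with the open fingers side by side, tilting the tool 20° away so its body clears the tubes.

```bash
cat > p.py <<'E'
from h import *
hx,hy,ha=552.4,-132.5,.156
X=np.array([np.cos(ha),np.sin(ha),0]);Y=np.array([-np.sin(ha),np.cos(ha),0]);Z=np.array([0,0,1.])
def W(x,y,z): return np.array([hx,hy,0])+x*X+y*Y+z*Z
def tilt(t,sgn=1):
    x=-(np.sin(t)*Y+np.cos(t)*Z);y=sgn*X;z=np.cross(x,y)
    q=R.from_matrix(np.c_[x,y,z]).as_quat();return np.array([q[3],q[0],q[1],q[2]])
def F():
    s=env.sense();f=s["contact_force"];p=s["ee_pos"]-[hx,hy,0];return round(s["time"],1),np.round([f@X,f@Y,f[2],p@X,p@Y,p[2]],1).tolist()
E
python3 - <<'E'
from p import *
q=tilt(.35)
for z in (200,8,0): print(env.inverse_kinematics(W(0,208,z),q))
env.move_to(W(0,208,200),q)
env.move_l(W(0,208,15),speed=120);print(F())
for z in (8,4,0):
    env.move_l(W(0,208,z),speed=40);print(F())
    if F()[1][2]>3: env.move_l(W(0,208,z+5),speed=40);break
im=env.grab_frame("scene");cv2.imwrite("pics/p1s.png",cv2.resize(im[:,:,::-1][100:260,150:400],None,fx=3,fy=3,interpolation=cv2.INTER_CUBIC))
im=env.grab_frame("wrist");cv2.imwrite("pics/p1w.png",im[:,:,::-1])
E
```

```text
[ 0.24450692  0.25649226  1.6706269  -0.36608469  1.26686212  0.20841927]
[ 0.24450692  0.47332036  1.90839368 -0.47202312  0.84985548  0.41922066]
[ 0.24450692  0.48509885  1.915464   -0.47974044  0.83310075  0.43080147]
(13.7, [0.4, 0.3, 0.2, 0.5, 208.0, 15.6])
(14.0, [0.2, -0.7, -0.7, -0.3, 208.0, 7.8])
(14.2, [0.5, -0.3, -0.4, -0.2, 208.0, 3.7])
(14.5, [0.2, -0.2, -0.2, -0.2, 208.0, -0.3])
```

View pics/p1s.png

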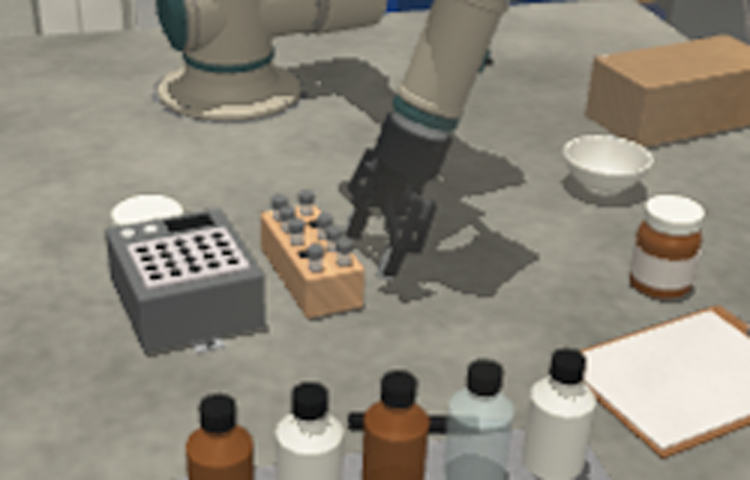

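View pics/p1w.png

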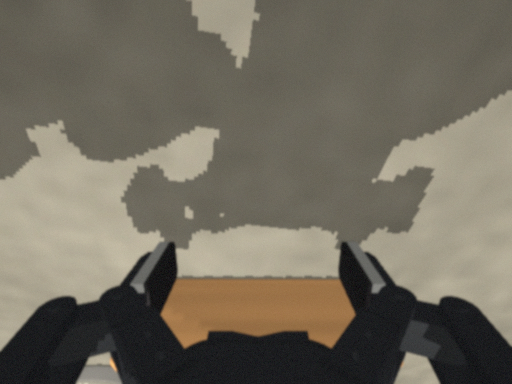

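The open fingers are low behind the rack's far long side, clear of the bench. Now I'll push in steps.

Run:
```python
from p import *
env.move_l(W(0,190,1),speed=60);print(F())
y=190
while y>128:
    y-= 6 if y>150 else 1.5
    env.move_l(W(0,y,1),speed=40); t,f=F(); print(y,t,f)
    if f[1]>16 : break
```

```text
(15.0, [0.2, -0.4, 0.3, -0.1, 189.5, 1.1])
184 15.3 [0.1, 0.3, 0.4, -0.0, 183.8, 1.0]
178 15.6 [0.3, 1.3, -0.4, 0.2, 178.0, 0.9]
172 15.9 [-0.2, 2.0, -0.8, 0.1, 171.9, 1.0]
166 16.2 [0.4, 1.8, -1.3, -0.0, 165.7, 1.0]
160 16.5 [0.2, 0.8, -1.3, -0.0, 159.7, 1.0]
154 16.8 [0.5, 1.4, -0.1, -0.0, 153.8, 1.0]
148 17.1 [0.8, 0.6, -0.4, -0.1, 147.8, 1.0]
146.5 17.4 [-0.2, 2.6, 1.1, -0.0, 146.6, 1.0]
145.0 17.6 [0.2, 3.3, -0.3, -0.0, 145.1, 1.0]
143.5 17.9 [0.6, 3.4, -0.1, -0.0, 143.4, 1.0]
142.0 18.1 [-0.8, 3.7, -0.9, -0.1, 141.8, 1.0]
140.5 18.4 [-0.1, 3.6, -1.3, -0.1, 140.3, 1.0]
139.0 18.6 [0.1, 3.6, 0.1, -0.0, 138.8, 1.0]
137.5 18.9 [0.2, 6.0, 1.3, -0.1, 137.9, 0.9]
136.0 19.1 [-1.6, 11.0, 2.9, -0.1, 137.8, 0.9]
134.5 19.4 [-1.6, 16.7, 6.8, -0.1, 137.6, 0.8]
```

The rack hit a hard stop at about TCP y_h = 137.8, as predicted. I'll back off and inspect.

Run:
```python
from p import *
import pickle,h
env.move_l(W(0,165,2),speed=60)
env.move_l(W(0,185,200),speed=150)
p=W(-12,60,215);
env.move_to(p,h.down(np.pi/2+ha));env.sleep(.3)
c=env.calibration("wrist");im=env.grab_frame("wrist");cv2.imwrite("pics/w3.png",im[:,:,::-1]);pickle.dump(c,open("w3.pkl","wb"))
print(F())
cv2.imwrite("pics/w3z.png",cv2.resize(im[:,:,::-1],(800,600),interpolation=cv2.INTER_CUBIC))
```

```text
(23.8, [0.2, -0.2, 0.5, -12.0, 60.2, 215.0])
```

View pics/w3z.png

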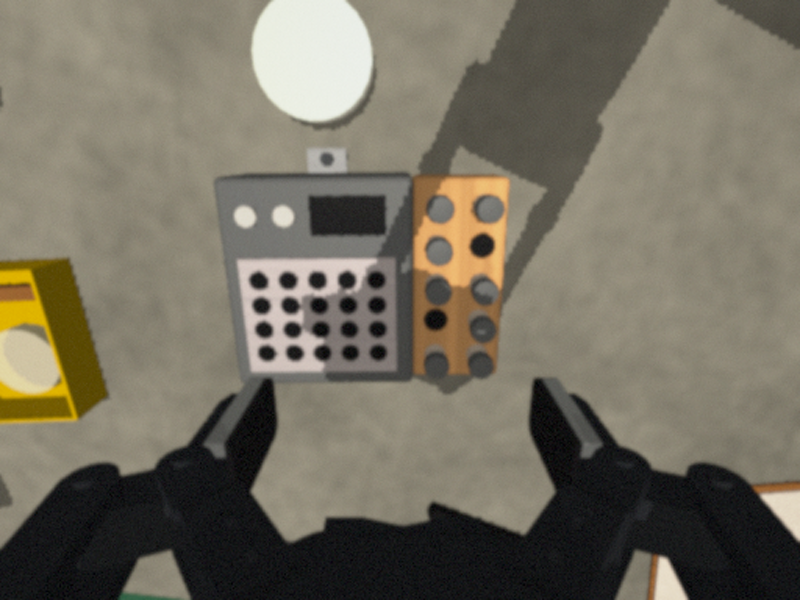

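The rack at (412-508, 176-378) lies against the heater's right side with no visible gap. I'll zoom in on both ends to check they line up.

Run:
```python
from h import *
im=cv2.imread("pics/w3.png")
cv2.imwrite("pics/w3c.png",cv2.resize(im[105:250,135:330],None,fx=4,fy=4,interpolation=cv2.INTER_CUBIC))
```

```text
(no output)
```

View pics/w3c.png

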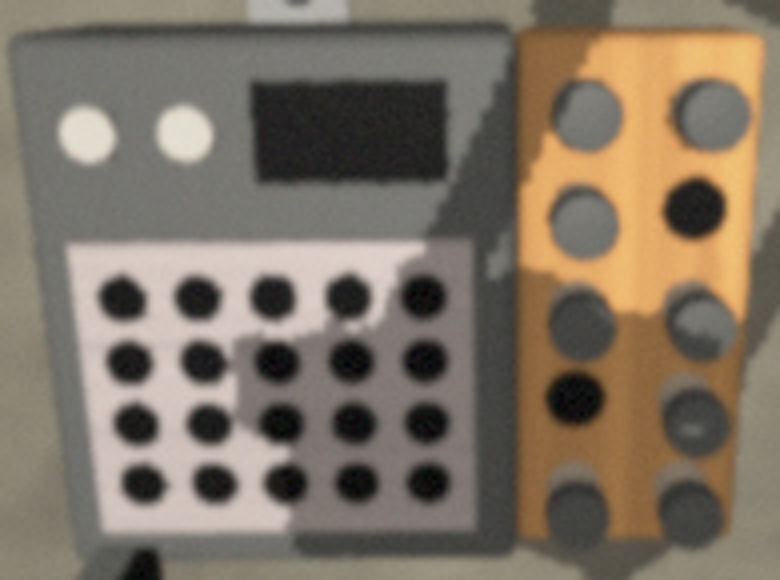

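Run:
```python
from f2 import *
import pickle
c=pickle.load(open("w3.pkl","rb"))
s=lambda q,o:np.array(q)/4+np.array(o)-.375
hp=s([(14,41),(510,39),(513,553),(80,554)],(135,105))
rp=s([(518,34),(765,36),(728,540),(518,540)],(135,105))
fitbox(c,hp,rp,[(-75,-33,45),(-75,33,45),(75,33,45),(75,-33,45)])
# predicted pixels (crop) for the docked pose, for several assumed heights
hpose=(552.6,-132.4,.156)
from p import W
im=cv2.imread("pics/w3.png")
```

```text
heater [ 5.52218e+02 -1.31620e+02  1.62000e-01 -1.16000e-01] [-0.2  0.1  0.4 -0.1 -0.4 -0.2  0.2  0.1]
rack [ 5.35924e+02 -3.33440e+01  1.58000e-01  3.60500e+00] [ 0.   0.4  0.1 -0.2  0.5 -0.2 -0.6 -0.1]
rel x,y,yaw -0.276991306308636 99.61711786243517 -0.003515575242693303
```

The fit says relative x -0.3 mm and yaw -0.004. I'll confirm with closer views, putting the camera in each end plane so assumed heights don't matter.

Run:
```python
from p import *
import pickle,h
q=h.down(np.pi/2+ha)
T=env.calibration("wrist")["T"][:3,3]-env.sense()["ee_pos"];print("cam off",T@X,T@Y,T[2])
for n,x in (("n",4),("f",154)):
    env.move_to(W(x,60,150),q);env.sleep(.3)
    c=env.calibration("wrist");im=env.grab_frame("wrist");cv2.imwrite(f"pics/w4{n}.png",im[:,:,::-1]);pickle.dump(c,open(f"w4{n}.pkl","wb"))
    o=c["T"][:3,3]-[hx,hy,0];print(n,o@X,o@Y,o[2],F()[0])
    a=im[50:150,120:390,::-1];a=cv2.resize(a,None,fx=2.9,fy=2.9,interpolation=cv2.INTER_CUBIC);
    cv2.imwrite(f"pics/w4{n}z.png",a)
```

```text
cam off -79.65419732278171 0.07720484105357593 143.99087523702792
n -75.39105805458713 59.894452345112924 295.4408401877493 24.5
f 73.4064031702713 59.97141819633287 294.63675394889367 25.5
```

View pics/w4nz.png

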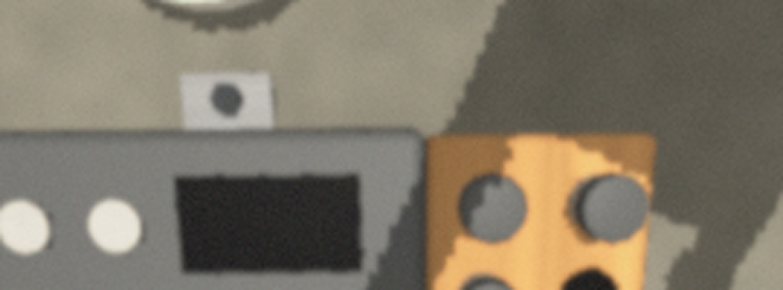

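View pics/w4fz.png

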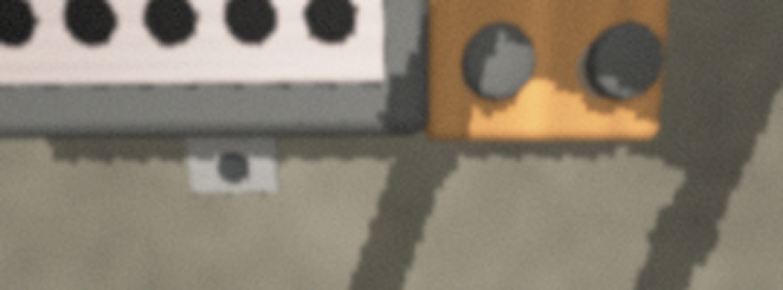

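Both close views show the rack's ends (rows ~135 and ~139) a few zoomed pixels farther out than the heater's (~131 and ~134). I'll measure that with sub-pixel edges.

Run:
```python
from p import *
import pickle
# rectify: plane z=50 in heater frame for each view, 5 px/mm, print profiles
for n,xe in (("n",-75),("f",75)):
    c=pickle.load(open(f"w4{n}.pkl","rb"));im=cv2.imread(f"pics/w4{n}.png").astype(np.float32)
    for nm,z,ys in (("heater",60,(0,20,40,55)),("rack",47,(72,80,90,100,110,120))):
        xs=np.arange(xe-14,xe+14.1,1.)
        print(n,nm)
        for y in ys:
            pr=np.zeros((len(xs),3))
            for dy in np.linspace(-2,2,5):
                uv=proj(c,[W(x,y+dy,z) for x in xs]).astype(np.float32)
                pr+=cv2.remap(im,uv[:,0].reshape(1,-1),uv[:,1].reshape(1,-1),cv2.INTER_LINEAR)[0]/5
            print(y, pr.mean(1).round(0).astype(int).tolist() if nm=="heater" else (pr[:,2]-pr[:,0]).round(0).astype(int).tolist())
```

```text
n heater
0 [161, 162, 162, 162, 162, 161, 161, 160, 159, 158, 157, 139, 111, 106, 113, 122, 125, 126, 127, 126, 127, 125, 126, 112, 79, 46, 39, 39, 40]
20 [190, 192, 189, 188, 188, 188, 187, 186, 186, 186, 177, 148, 113, 109, 117, 125, 129, 129, 129, 130, 129, 129, 125, 106, 71, 45, 40, 40, 40]
40 [147, 147, 148, 147, 145, 144, 143, 142, 142, 141, 134, 115, 101, 110, 121, 127, 131, 132, 132, 132, 132, 132, 128, 107, 73, 46, 42, 42, 42]
55 [144, 143, 143, 141, 141, 140, 140, 139, 138, 138, 130, 112, 103, 113, 123, 131, 133, 134, 134, 134, 134, 134, 135, 134, 134, 134, 134, 134, 133]
n rack
72 [25, 25, 25, 25, 24, 23, 24, 24, 23, 22, 21, 21, 29, 53, 72, 79, 80, 80, 80, 80, 80, 80, 80, 80, 80, 80, 79, 80, 81]
80 [15, 15, 14, 14, 14, 15, 14, 14, 14, 13, 14, 17, 30, 56, 74, 81, 82, 81, 82, 83, 83, 84, 83, 81, 75, 59, 39, 24, 14]
90 [14, 14, 14, 14, 15, 15, 14, 14, 15, 14, 14, 16, 29, 59, 85, 94, 93, 87, 86, 89, 98, 103, 104, 96, 73, 32, 11, 6, 6]
100 [14, 15, 14, 14, 13, 13, 13, 13, 15, 14, 15, 17, 43, 90, 117, 124, 124, 124, 125, 125, 125, 124, 124, 124, 125, 124, 125, 125, 125]
110 [13,
[... 891 characters left out ...]
 14, 15, 14, 15, 15, 14, 16, 16, 18, 19, 20, 22, 23, 23]
80 [56, 71, 77, 85, 94, 98, 98, 101, 103, 103, 99, 87, 64, 33, 18, 15, 16, 19, 23, 24, 24, 24, 24, 24, 24, 24, 24, 23, 23]
90 [14, 42, 72, 93, 109, 120, 124, 124, 124, 124, 122, 109, 78, 39, 17, 14, 14, 18, 21, 23, 23, 23, 23, 24, 23, 23, 24, 24, 23]
100 [121, 121, 121, 122, 121, 121, 121, 120, 122, 122, 123, 115, 84, 41, 17, 15, 16, 19, 23, 24, 24, 23, 23, 23, 22, 22, 23, 22, 22]
110 [103, 116, 120, 123, 124, 124, 125, 124, 124, 124, 121, 107, 77, 39, 18, 15, 16, 19, 22, 25, 24, 24, 24, 23, 24, 24, 24, 23, 22]
120 [8, 33, 64, 79, 88, 105, 119, 124, 124, 123, 119, 104, 72, 36, 17, 15, 16, 19, 22, 24, 24, 24, 24, 23, 24, 24, 24, 24, 24]
```

In the end planes the rack sits about 1.3-1.5 mm too far toward +x (near end about +2.1, far end about +0.8). There is time left, so I'll nudge the far end gently by that much with closed fingers, then re-press it and check.

Run:
```python
from p import *
t=.35
x=-(np.sin(t)*X+np.cos(t)*Z);y=Y;z=np.cross(x,y)
q=R.from_matrix(np.c_[x,y,z]).as_quat();q=np.array([q[3],*q[:3]])
env.close_gripper()
env.move_to(W(125,98,150),q)
env.move_l(W(115,98,9),speed=120);print(F())
env.move_l(W(92,98,9),speed=50);env.sleep(.2);print(F())
b=F()[1][0]
x0=92;tc=None
while x0>78:
    x0-=.5
    env.move_l(W(x0,98,9),speed=10);env.sleep(.05)
    f=F();print(x0,f)
    if tc is None and f[1][0]>1.5: tc=f[1][3];print("contact")
    if tc is not None and f[1][3]<tc-1.2: break
    if f[1][0]>25:break
im=env.grab_frame("scene");cv2.imwrite("pics/n1s.png",cv2.resize(im[:,:,::-1][100:260,150:400],None,fx=3,fy=3,interpolation=cv2.INTER_CUBIC))
```

```text
(28.0, [-0.1, 0.1, -0.8, 115.6, 97.8, 9.8])
(28.9, [0.1, -0.4, 0.1, 92.3, 97.9, 8.9])
91.5 (29.1, [-0.2, 0.1, -0.1, 91.6, 98.0, 8.9])
91.0 (29.4, [-0.2, 0.1, -0.0, 91.0, 98.0, 9.0])
90.5 (29.8, [-0.1, 0.1, -0.7, 90.5, 98.0, 9.0])
90.0 (30.1, [0.3, -0.3, 0.7, 90.0, 98.0, 9.0])
89.5 (30.4, [0.2, -0.6, -0.0, 89.5, 98.0, 9.0])
89.0 (30.6, [0.4, 0.7, 0.2, 89.0, 98.0, 9.0])
88.5 (30.9, [0.8, 0.3, 0.2, 88.5, 98.0, 9.0])
88.0 (31.2, [0.3, 1.2, 0.1, 88.0, 98.0, 9.0])
87.5 (31.6, [-0.4, -0.6, -0.3, 87.5, 98.0, 9.0])
87.0 (31.9, [-0.1, 0.4, -0.3, 87.0, 98.0, 9.0])
86.5 (32.1, [-0.1, -0.8, -0.4, 86.5, 98.0, 9.0])
86.0 (32.5, [-0.1, 0.6, -0.2, 86.0, 98.0, 9.0])
85.5 (32.8, [0.4, 0.2, 0.7, 85.5, 98.0, 9.0])
85.0 (33.0, [-1.0, -0.3, -0.6, 85.0, 98.0, 9.0])
84.5 (33.4, [0.1, 1.0, -0.9, 84.5, 98.0, 9.0])
84.0 (33.6, [-0.3, -0.3, 0.4, 84.0, 98.0, 9.0])
83.5 (34.0, [0.3, -0.4, 0.2, 83.5, 98.0, 9.0])
83.0 (34.2, [2.0, -0.1, -0.2, 83.4, 98.0, 9.0])
contact
82.5 (34.5, [3.3, 0.3, -0.2, 83.3, 97.9, 9.0])
82.0 (34.9, [3.7, -0.3, 0.6, 82.4, 98.0, 9.0])
81.5 (35.1, [3.2, 0.4, -0.2, 81.5, 98.0, 9.0])
```

View pics/n1s.png

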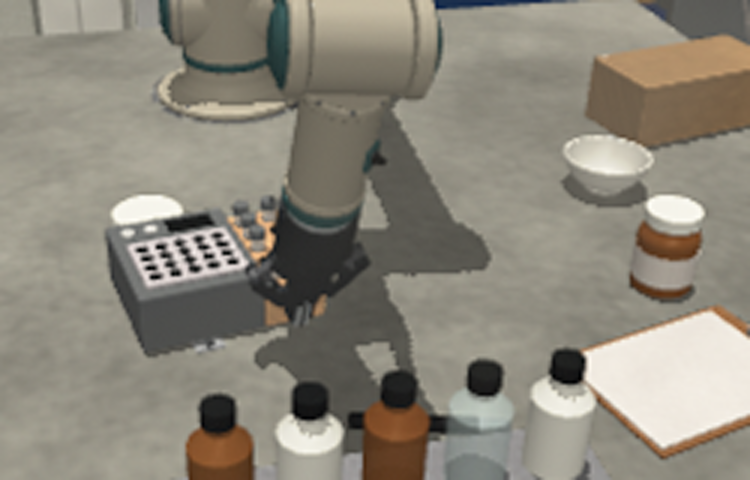

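The nudge moved the rack about 1.8 mm at roughly 3.5 N. Now I'll back off, re-press it sideways and measure again.

```bash
cat > m.py <<'E'
from p import *
import pickle,h
def look(tag):
    q=h.down(np.pi/2+ha)
    for n,x in (("n",4),("f",154)):
        env.move_to(W(x,60,150),q);env.sleep(.3)
        c=env.calibration("wrist");im=env.grab_frame("wrist");cv2.imwrite(f"pics/{tag}{n}.png",im[:,:,::-1]);pickle.dump(c,open(f"{tag}{n}.pkl","wb"))
        cv2.imwrite(f"pics/{tag}{n}z.png",cv2.resize(im[50:150,120:390,::-1],None,fx=2.9,fy=2.9,interpolation=cv2.INTER_CUBIC))
    print(F())
def prof(tag):
  for n,xe in (("n",-75),("f",75)):
    c=pickle.load(open(f"{tag}{n}.pkl","rb"));im=cv2.imread(f"pics/{tag}{n}.png").astype(np.float32)
    for nm,z,ys in (("heater",60,(0,20,40,55)),("rack",47,(72,80,100,120))):
        xs=np.arange(xe-8,xe+8.1,1.)
        print(n,nm)
        for y in ys:
            pr=np.zeros((len(xs),3))
            for dy in np.linspace(-2,2,5):
                uv=proj(c,[W(x,y+dy,z) for x in xs]).astype(np.float32)
                pr+=cv2.remap(im,uv[:,0].reshape(1,-1),uv[:,1].reshape(1,-1),cv2.INTER_LINEAR)[0]/5
            print(y, pr.mean(1).round(0).astype(int).tolist() if nm=="heater" else (pr[:,2]-pr[:,0]).round(0).astype(int).tolist())
E
python3 - <<'E'
from m import *
env.move_l(W(95,98,10),speed=60)
env.move_l(W(115,98,160),speed=150)
env.open()
q=tilt(.35)
env.move_to(W(0,190,160),q)
env.move_l(W(0,160,2),speed=120)
env.move_l(W(0,140,1),speed=60);print(F())
y=140
while y>130:
    y-=1.5
    env.move_l(W(0,y,1),speed=20);f=F();print(y,f)
    if f[1][1]>13:break
env.move_l(W(0,155,2),speed=60)
env.move_l(W(0,185,160),speed=150)
look("w5");prof("w5")
E
```

```text
(41.3, [-0.5, -0.2, 0.0, -0.1, 139.5, 1.0])
138.5 (41.5, [-0.0, 0.3, -0.7, -0.0, 138.5, 1.0])
137.0 (41.8, [0.1, 4.4, 1.5, 0.1, 138.0, 0.9])
135.5 (42.0, [-0.9, 11.2, 3.1, 0.1, 137.8, 0.8])
134.0 (42.3, [-2.0, 17.6, 5.6, 0.1, 137.6, 0.8])
(47.2, [-0.8, -0.1, -1.1, 153.3, 59.8, 150.6])
n heater
0 [160, 159, 159, 158, 155, 139, 111, 106, 113, 122, 125, 128, 127, 127, 126, 127, 125]
20 [188, 186, 186, 185, 182, 158, 119, 110, 117, 125, 129, 130, 130, 129, 130, 130, 125]
40 [143, 143, 141, 141, 134, 115, 102, 110, 120, 129, 131, 132, 132, 133, 133, 132, 130]
55 [140, 139, 138, 138, 130, 112, 103, 113, 123, 130, 133, 135, 135, 134, 134, 134, 134]
n rack
72 [24, 24, 24, 24, 28, 46, 69, 78, 80, 81, 80, 80, 81, 81, 80, 80, 80]
80 [14, 15, 14, 15, 27, 54, 75, 81, 82, 81, 82, 82, 82, 82, 83, 81, 75]
100 [14, 16, 14, 17, 36, 80, 113, 122, 125, 124, 124, 125, 125, 126, 124, 124, 124]
120 [15, 14, 15, 17, 30, 60, 81, 87, 87, 88, 87, 88, 88, 92, 99, 92, 57]
f heater
0 [122, 119, 111, 98, 84, 72, 77, 84, 87, 88, 92, 106, 127, 141, 146, 147, 146]
20 [125, 122, 111, 97, 81, 78, 91, 101, 105, 107, 117, 142, 163, 168, 167, 167, 171]
40 [127, 123, 111, 96, 79, 72, 78, 86, 87, 88, 93, 114, 135, 142, 142, 142, 142]
55 [91, 90, 89, 81, 72, 72, 83, 87, 89, 88, 90, 100, 121, 132, 133, 133, 129]
f rack
72 [77, 76, 74, 68, 55, 33, 19, 15, 15, 15, 16, 15, 15, 14, 15, 15, 16]
80 [97, 101, 98, 89, 70, 40, 20, 15, 16, 18, 22, 24, 24, 25, 24, 24, 24]
100 [122, 121, 122, 116, 92, 50, 21, 14, 15, 19, 21, 24, 24, 24, 24, 23, 23]
120 [123, 123, 120, 107, 82, 42, 19, 14, 15, 17, 22, 23, 22, 23, 23, 24, 24]
```

```bash
python3 -c "
import cv2,numpy as np
cv2.imwrite('pics/w5b.png',np.vstack([cv2.imread('pics/w5nz.png'),cv2.imread('pics/w5fz.png')]))"
```

```text
(no output)
```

View pics/w5b.png

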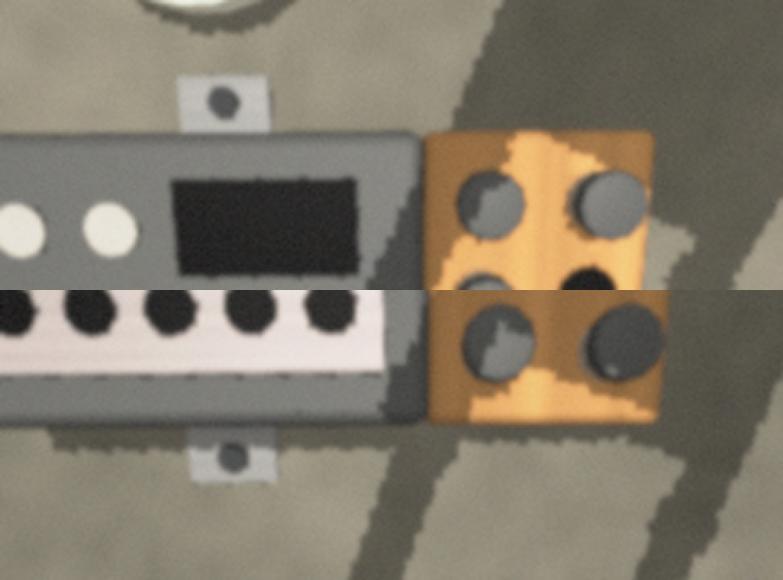

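The ends are now level in both views: near at row ~131 for both, far at ~422 for heater and rack. There's no visible gap at the seam. I'll take one bystander check from above and then hand in.

Run:
```python
from p import *
env.move_to(W(60,200,250),env.sense()["ee_rot"]);env.sleep(.3)
im=env.grab_frame("top");cv2.imwrite("pics/end.png",im[:,:,::-1]);print(F())
env.finish_job()
```

```text
(48.4, [-0.0, -0.5, -0.6, 60.3, 199.3, 249.0])
the job is handed in; nothing more can be done
```

View pics/end.png

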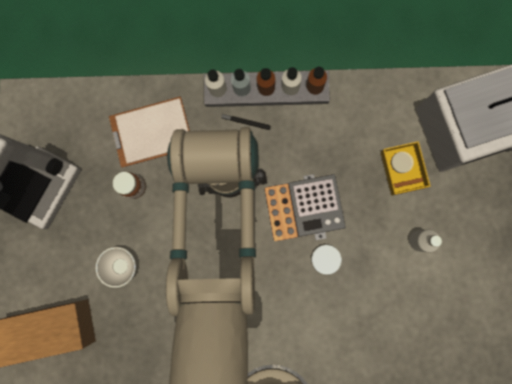

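The rack is docked: its long side is against the heater, the ends line up to within about 1 mm, and the gripper has let go. I handed the job in at about 48 s of the 67 s allowed.

- **How it was moved:** I gripped the rack without lifting it, slid and turned it to line up about 45 mm short, and released it. I then pushed it home with the open fingers low on its far side, until it hit a hard stop at about 17 N.
- **Correction:** close views then showed the rack about 1.4 mm too far from the robot along its length. I nudged its far end back about 1.8 mm, a little more than intended, and pressed it against the heater again, meeting the same stop.
- **Last checks:** there is no visible gap at the seam. The near ends differ by about 0.2 mm, the far ends by up to 1 mm, so the centre is off by about 0.4 mm. In the final overhead picture the dishes, jar, bottle, bowl, marker and tray are where they started, and the arm is clear.
- **Disagreements:** an earlier fit to the rack's corners had put the lengthwise error at only -0.3 mm, and its sideways offset at 99.6 mm rather than 98. I trusted the close views and the contact stop instead. The fits also put the tops of the heater and rack about 14 mm and 2–8 mm lower than the stated heights.

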